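# Turn over a polished sample block in the microscopy lab's clamshell holder

## Task

Lay the oblong sample block, polished face up as it is, into the pocket of the holder's open leaf with its long side pointing from hinge to handle, and let go of it. Then swing the leaf by its handle bar right over until it is fully shut, so that the block ends up turned over, polished face down, inside the shut holder.

Things in the scene. Friction and masses are not known exactly. Their poses are not given: they have to be found in the camera images.
- block: Oblong black resin block, 32 (own x) x 50 (own y) x 20 mm high, 0.09 kg, bright steel polished patch on top, paper label below; lies on a thin grey mat at table height. Origin: centre of the underside; z points to the polished face. Grasp across the 32 mm. The only oblong one: the other mounts are a 32 mm square and two rounds, same height and materials.
- leaf (a joint): Hinged leaf of the aluminium turnover holder (84 mm wide, fixed to the table). 0 = open, pocket up; 3.14 = swung over, fully shut on the felt-topped nest across the hinge (nest top 41 mm above the table). Hinge line level, 42 mm above the table. Lightly damped: let go, it sinks open before upright, shut past upright; lifting the handle takes 2 N. Past upright the block tips onto the nest.
- pocket (a point): Centre of the leaf's pocket floor. Axes: x along the hinge, y from hinge to handle, z out of the pocket (up when open, down when shut). 49 mm in y from the hinge line; when open 21 mm above the table. Pocket 50 (x) x 64 (y) mm, 21 mm deep, 5 mm walls; both x sides have a 40 mm gap in the middle for the fingers; the floor has a 20 x 40 mm window.
- handle (a point): Centre of the leaf's handle: a round steel bar 10 mm thick along the hinge direction, 66 mm free between its two arms, 132 mm in y from the hinge line, 42 mm above the table both open and shut. Axes as the pocket's. 41 mm free between bar and pocket wall: one finger fits on each side from above. The bar can turn between gripping fingers.
Mind the look-alikes: they are no part of the job. Leave any orange look-alike of the part that bears leaf alone. Leave any green look-alike of the block alone.

How it is judged:
By the outcome, as a careful person would: the job done as asked, in the order asked, and still so for the second after the job is handed in, with the robot touching nothing.
It also fails if it takes over 58 s, if anything falls off the work surface, if the arm or the gripper's body presses on something with over 40 N, if the wrist force passes 120 N, or if a joint passes its speed limit or range.

## Robot

A 6-joint arm with a two-finger parallel gripper is mounted at the origin on the work surface. World frame = base frame: x ahead of the robot, y to its left, z up, the work surface at z = 0. Lengths are in mm, angles in rad, forces in N, time in s.
With the tool pointing down it reaches from about 300 to 1000 mm from the base axis. Payload 5.1 kg.
Tool frame: the origin (TCP) lies midway between the tips of the shut fingers; the grasp point (between the pads) lies 19 mm behind it; z points along the fingers, x is the direction in which the jaws open and shut, and the axes are right-handed (so a half turn about z gives the same grasp; the last joint's range is limited). The gripper opens to 95 mm and grips with 3 to 60 N. Pads are 20 mm wide; open, the fingers measure 119 mm over their backs; the gripper's body (75 mm by 180 mm) begins 59 mm behind the grasp point.
Start: joints at [-1.295, 0.124, 1.65, -0, 1.367, -0.083], TCP at [228.215, -608.607, 214.656] pointing down, gripper open.
Joint ranges: [-2.61, 2.61], [-1.02, 2.33], [0.03, 2.71], [-1.35, 4.49], [0.32, 2.68], [-2.91, 2.91]. Speed limits (rad/s): [2.57, 2.57, 3.14, 3.14, 3.14, 3.14].

## Interface

Orientations are given as [roll, pitch, yaw] about the fixed x, y, z axes, in that order (R = Rz(yaw) Ry(pitch) Rx(roll)).
In Python, from plant import robot gives the robot as it stands.
- The arm moves only by the tool drive_tool, never from a script. Its argument "commands" is a list that holds one entry, the list of rows, each a list of 7 numbers: the shift along the tool's x, y, z in mm, then the turn, a rotation vector about the tool's x, y, z in rad, then the closure, from 0 (fully open) to 1 (shut). In form: [[[dx, dy, dz, ax, ay, az, claw], ...]]. A call has 1 to 10 rows; each row is the pose to reach, as a shift and turn from the pose commanded when the call began, along the tool's axes at that moment; what a row does not reach only later rows make up. A row lasts 1/10 s, in which the tool goes at most 50 mm and 8.59 degrees, less where a joint would pass 70% of its speed; a pose out of reach is approached as far as the arm can. A call with a gripper value outside its range is refused whole. The fingers move at their own pace and stop on an object; "squeeze" is the grip in N (left out, the last holds). Time passes only in rows, so rows that repeat a pose let the fingers close. It gives the time, the measured TCP pose, the force and the opening at its end, in the units of the state.
- robot.get_state(): the state, without advancing time (a new reading comes with each control period).
- robot.read_camera(name): name is "side" or "top"; returns the picture (420x560x3 uint8, blue, green, red); there is no depth.
- robot.camera_info(name): a dict with "fx", "fy", "cx", "cy" (pixels), "k1" (the pictures are not rectified: a ray, as slopes to the right and down, at radius r is drawn at 1 + k1 r^2 times it, then the intrinsics apply), "camera_from_world" (4x4, takes a point from world to camera coordinates). Camera axes: x right, y up, looking along -z (the intrinsics and any distortion apply to the point x, -y, -z); pixel columns grow to the right and rows downward; lengths in mm; the calibration is good to about 2 mm. A picture is of the moment at which its call begins. camera_info takes no time and is no camera call.
- robot.hand_in(): hands the job in, once; it reports no verdict.
The state is a dict: "t": time; "qpos": joint angles; "qd": joint speeds; "tau": joint torques, N m; "position": TCP position; "eef_rot": TCP orientation; "force": force on the tool from outside, world axes, zero at the start; "wrist_torque": the same for the moment, N m; "opening": finger opening in mm.
Only numpy, scipy, OpenCV 4.12 (cv2) and the standard library are available. Lean on these libraries where they do the work, as an engineer would, in place of code of your own. Each camera call takes 0.05 s, during which the arm holds its last target.

## Working session

There is one attempt and no reset: what is moved stays moved. The work goes in short steps, Python scripts to look and compute and a tool call to move; the robot and the scene stay as the last step left them, time stands still between calls to the robot, and variables do not carry over. Pictures are saved under pics/ and viewed, and the job is handed in when it is done.

Besides the shell and the picture viewer there is one more tool, called after "Request:" as name(argument=value, ...), one argument or row to a line, values as JSON. drive_tool: Moves the arm, as the interface text tells. Its arguments: {"type":"object","properties":{"commands":{"type":"array","items":{"type":"array","items":{"type":"array","items":{"type":"number"}}}},"squeeze":{"type":"number"}},"required":["commands"]}

```bash
ls; mkdir -p pics; cat > h.py <<'E'
import numpy as np, cv2
from plant import robot
def ray(cam,u,v):
    i=robot.camera_info(cam); K=np.array([[i['fx'],0,i['cx']],[0,i['fy'],i['cy']],[0,0,1.]])
    xd=(u-i['cx'])/i['fx']; yd=(v-i['cy'])/i['fy']
    x,y=xd,yd
    for _ in range(30):
        s=1+i['k1']*(x*x+y*y); x,y=xd/s,yd/s
    T=np.array(i['camera_from_world']); R=T[:3,:3]; t=T[:3,3]
    return -R.T@t, R.T@np.array([x,-y,-1.])
def onz(cam,u,v,z):
    o,d=ray(cam,u,v); return o+d*(z-o[2])/d[2]
def proj(cam,p):
    i=robot.camera_info(cam); T=np.array(i['camera_from_world']); c=T[:3,:3]@np.array(p,float)+T[:3,3]
    x,y=c[0]/-c[2],-c[1]/-c[2]; s=1+i['k1']*(x*x+y*y)
    return np.array([i['fx']*x*s+i['cx'],i['fy']*y*s+i['cy']])
E
python3 - <<'E'
from h import *
for c in ('top','side'):
    im=robot.read_camera(c); cv2.imwrite(f'pics/{c}0.png',im); print(robot.camera_info(c))
print(robot.get_state())
E
```

```text
pics
{'fx': 421.59112074236526, 'fy': 421.59112074236526, 'cx': 281.8562081547014, 'cy': 203.7919863771216, 'k1': 0.03345483388504121, 'camera_from_world': array([[ 1.70731364e-02, -9.99743113e-01, -1.49069268e-02,
        -3.77199986e-02],
       [ 9.96686264e-01,  1.58312581e-02,  7.97863509e-02,
        -3.72658823e+02],
       [-7.95298594e-02, -1.62197324e-02,  9.96700518e-01,
        -1.02448578e+03],
       [ 0.00000000e+00,  0.00000000e+00,  0.00000000e+00,
         1.00000000e+00]])}
{'fx': 522.9810157737919, 'fy': 522.9810157737919, 'cx': 293.0435176304179, 'cy': 214.2808522771822, 'k1': 0.03820802241383953, 'camera_from_world': array([[-9.71135365e-01, -2.38520373e-01, -2.03321392e-03,
         3.45451565e+02],
       [ 1.68733309e-01, -6.92972447e-01,  7.00940980e-01,
        -8.29088588e+01],
       [-1.68597665e-01,  6.80365504e-01,  7.13216382e-01,
        -1.15982226e+03],
       [ 0.00000000e+00,  0.00000000e+00,  0.00000000e+00,
         1.00000000e+00]])}
{'t': 0.1, 'qpos': array([-1.29460141e+00,  1.24405501e-01,  1.65153910e+00,  1.49419842e-05,
        1.36747078e+00, -8.25800716e-02]), 'qd': array([ 0.00056499, -0.00134253, -0.0019048 , -0.0012303 ,  0.00086284,
        0.00059312]), 'tau': array([ 1.56340950e-03, -4.18879688e+01, -3.61097431e+01,  7.77529017e-02,
        4.61445702e-02, -5.31461706e-05]), 'position': array([ 228.06470001, -608.06288053,  213.53122996]), 'eef_rot': array([-3.14142772e+00,  1.81530619e-03, -1.21202422e+00]), 'force': array([ 0.41858437, -0.29076632,  0.26683986]), 'wrist_torque': array([ 0.01560936,  0.00521423, -0.02790298]), 'opening': 94.9384204324541}
```

View pics/top0.png

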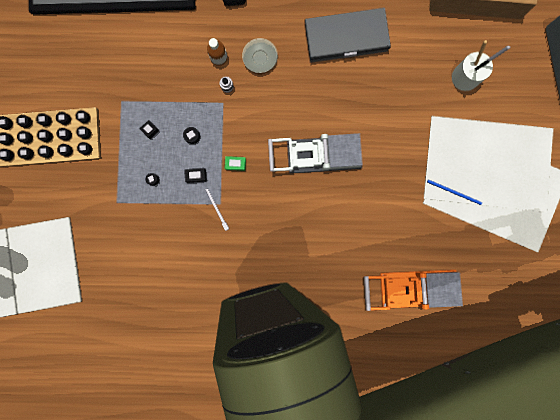

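View pics/side0.png

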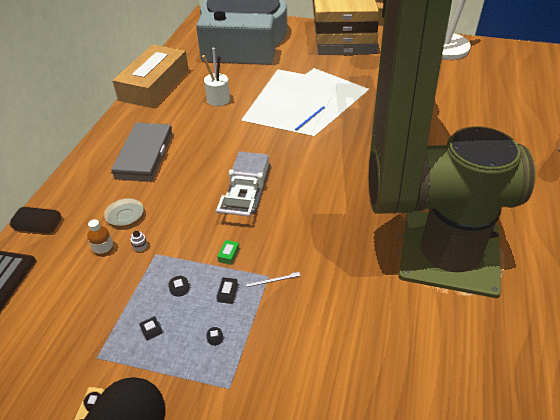

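Top view: the oblong block is at about (195,175), and the green look-alike at (235,163). The aluminium holder has its handle bar at about (273,156), hinge at about (325,153) and nest to the right. Zooming in next.

```bash
python3 - <<'E'
from h import *
t=cv2.imread('pics/top0.png'); s=cv2.imread('pics/side0.png')
a=cv2.resize(t[125:200,175:375],None,fx=4,fy=4,interpolation=cv2.INTER_CUBIC)
b=cv2.resize(s[145:305,195:305],None,fx=3.7,fy=3.7,interpolation=cv2.INTER_CUBIC)
cv2.imwrite('pics/a.png',a);cv2.imwrite('pics/b.png',b)
E
```

```text
(no output)
```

View pics/a.png

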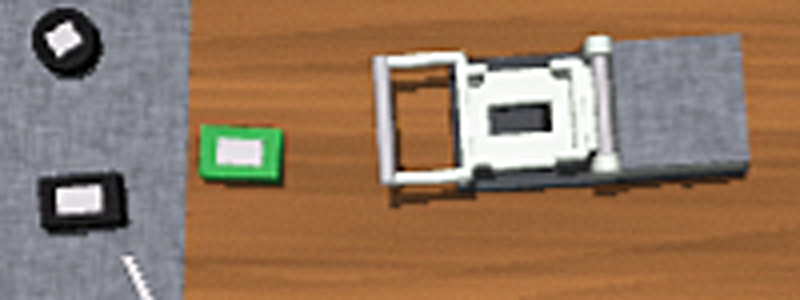

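View pics/b.png

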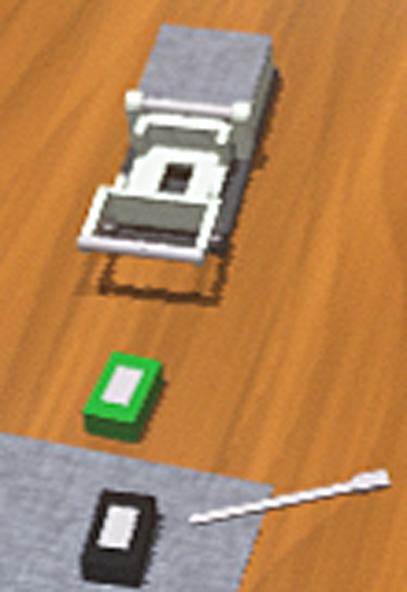

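```bash
python3 - <<'E'
from h import *
for c,roi in (('top',(182,160,212,190)),('side',(212,272,245,308))):
    im=cv2.imread(f'pics/{c}0.png'); x0,y0,x1,y1=roi; r=im[y0:y1,x0:x1].astype(int)
    g=r.max(2); 
    w=(r.min(2)>190).astype(np.uint8); d=(g<55).astype(np.uint8)
    for nm,m in (('white',w),('dark+white',d|w)):
        m=cv2.morphologyEx(m,cv2.MORPH_CLOSE,np.ones((3,3))) if nm!='white' else m
        n,l,st,ce=cv2.connectedComponentsWithStats(m); k=1+np.argmax(st[1:,4])
        cs,_=cv2.findContours((l==k).astype(np.uint8),cv2.RETR_EXTERNAL,cv2.CHAIN_APPROX_NONE)
        rc=cv2.minAreaRect(max(cs,key=len)); box=cv2.boxPoints(rc)+[x0,y0]
        cen=ce[k]+[x0,y0]
        print(c,nm,st[k,4],cen,onz(c,*cen,20).round(1))
        P=np.array([onz(c,*b,20)[:2] for b in box]); print(P.round(1).tolist(), [np.linalg.norm(P[i]-P[i-1]).round(1) for i in range(4)])
f=lambda p:(p[0]/4+175-.375,p[1]/4+125-.375)
for nm,p,z in (('bar1',(382,58),42),('bar2',(389,183),42),('hA',(598,43),42),('hB',(605,163),42),('win',(520,118),19),('w1',(489,104),21),('w2',(550,102),21),('w3',(490,134),21),('w4',(552,132),21)):
    print(nm,f(p),onz('top',*f(p),z).round(1))
g=lambda p:(p[0]/3.7+195-.36,p[1]/3.7+145-.36)
for nm,p,z in (('bar1',(205,252),42),('bar2',(80,242),42),('hA',(132,99),42),('hB',(240,109),42)):
    print('side',nm,onz('side',*g(p),z).round(1))
E
```

```text
top white 63 [194.07936508 174.3968254 ] [441.6 224.1  20. ]
[[447.4, 236.9], [447.8, 212.2], [435.3, 211.8], [434.9, 236.5]] [np.float64(12.5), np.float64(24.7), np.float64(12.5), np.float64(24.7)]
top dark+white 286 [195.43006993 175.36013986] [439.3 220.7  20. ]
[[453.8, 249.1], [458.5, 196.3], [423.1, 192.7], [418.5, 245.3]] [np.float64(35.5), np.float64(53.0), np.float64(35.5), np.float64(52.9)]
side white 78 [226.30769231 287.        ] [441.3 222.2  20. ]
[[447.9, 234.3], [449.7, 207.5], [434.7, 209.7], [433.1, 236.3]] [np.float64(14.9), np.float64(26.9), np.float64(15.2), np.float64(26.7)]
side dark+white 395 [226.93164557 290.34177215] [437.4 229.9  20. ]
[[451.1, 259.7], [459.8, 196.9], [423.8, 199.0], [416.5, 261.3]] [np.float64(34.6), np.float64(63.3), np.float64(36.1), np.float64(62.7)]
bar1 (270.125, 139.125) [527.6  36.9  42. ]
bar2 (271.875, 170.375) [451.1  31.2  42. ]
hA (324.125, 135.375) [538.5 -94.   42. ]
hB (325.875, 165.375) [465.1 -99.   42. ]
win (304.625, 154.125) [496.5 -48.2  19. ]
w1 (296.875, 150.625) [504.6 -28.9  21. ]
w2 (312.125, 150.125) [506.4 -66.5  21. ]
w3 (297.125, 158.125) [485.9 -29.8  21. ]
w4 (312.625, 157.625) [487.6 -68.   21. ]
side bar1 [449.4  27.2  42. ]
side bar2 [526.8  37.2  42. ]
side hA [538.6 -98.2  42. ]
side hB [ 466.1 -105.6   42. ]
```

```bash
cat >> h.py <<'E'
from scipy.spatial.transform import Rotation as Ro
def rel(xyz,yaw,pos=None,rpy=None):
    s=robot.get_state(); p=s['position'] if pos is None else np.array(pos); r=s['eef_rot'] if rpy is None else rpy
    A=Ro.from_euler('xyz',r); B=Ro.from_euler('xyz',[np.pi,0,yaw])
    print('t',round(s['t'],2),'pos',p.round(1),'rpy',np.round(r,3),'F',s['force'].round(1),'op',round(s['opening'],1),'->',A.inv().apply(np.array(xyz)-p).round(1),(A.inv()*B).as_rotvec().round(3))
E
python3 - <<'E'
from h import *
rel([330,-190,160],-.5); rel([441.5,223,90],.08)
E
```

```text
t 0.1 pos [ 228.1 -608.1  213.5] rpy [-3.141e+00  2.000e-03 -1.212e+00] F [ 0.4 -0.3  0.3] op 94.9 -> [-355.6 -242.2   54.2] [-0.001  0.002 -0.712]
t 0.1 pos [ 228.1 -608.1  213.5] rpy [-3.141e+00  2.000e-03 -1.212e+00] F [ 0.4 -0.3  0.3] op 94.9 -> [-703.  -491.6  124.9] [-1.000e-03  1.000e-03 -1.292e+00]
```

Request:
drive_tool(
  commands=[
    [[-703,-491.6,60,0,0,-1.292,0.4],[-703,-491.6,60,0,0,-1.292,0.4],[-703,-491.6,60,0,0,-1.292,0.4],[-703,-491.6,60,0,0,-1.292,0.4],[-703,-491.6,60,0,0,-1.292,0.4],[-703,-491.6,60,0,0,-1.292,0.4],[-703,-491.6,60,0,0,-1.292,0.4],[-703,-491.6,60,0,0,-1.292,0.4],[-703,-491.6,60,0,0,-1.292,0.4],[-703,-491.6,60,0,0,-1.292,0.4]],
  ],
)

```text
t: 1.1
position: [352.1, -123.6, 179.4]
eef_rot: [3.141, -0.001, 0.081]
force: [1.3, -0.4, -0.9]
opening: 57.0
```

```bash
python3 - <<'E'
from h import *
rel([441.5,223,90],.08)
E
```

```text
t 1.1 pos [ 352.1 -123.6  179.4] rpy [ 3.141e+00 -1.000e-03  8.100e-02] F [ 1.3 -0.4 -0.9] op 57.0 -> [ 117.  -338.3   89.4] [ 0.    -0.001  0.001]
```

Request:
drive_tool(
  commands=[
    [[117,-338,89,0,0,0,0.4],[117,-338,89,0,0,0,0.4],[117,-338,89,0,0,0,0.4],[117,-338,89,0,0,0,0.4],[117,-338,89,0,0,0,0.4],[117,-338,89,0,0,0,0.4],[117,-338,89,0,0,0,0.4],[117,-338,89,0,0,0,0.4],[117,-338,89,0,0,0,0.4],[117,-338,89,0,0,0,0.4]],
  ],
)

```text
t: 2.1
position: [441.4, 220.4, 90.3]
eef_rot: [3.141, 0.001, 0.081]
force: [0.3, -1.2, 0.4]
opening: 57.0
```

```bash
python3 - <<'E'
from h import *
rel([441.5,223,5],.08)
im=robot.read_camera('side'); cv2.imwrite('pics/c.png',cv2.resize(im[200:350,150:350],None,fx=4,fy=4))
E
```

```text
t 2.1 pos [441.4 220.4  90.3] rpy [3.141e+00 1.000e-03 8.100e-02] F [ 0.3 -1.2  0.4] op 57.0 -> [ 0.5 -2.6 85.3] [0.001 0.001 0.001]
```

View pics/c.png

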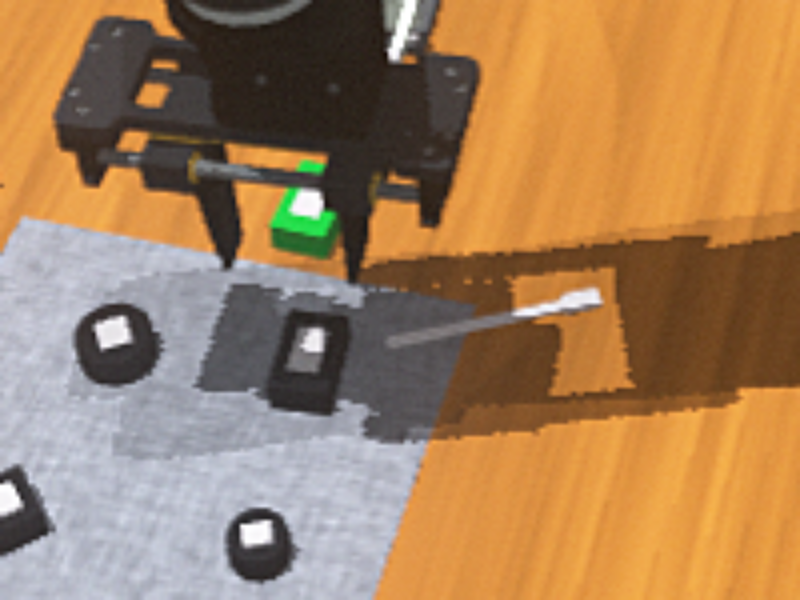

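The gripper is over the block with the fingers either side, clear of the spatula and the round mount. Lowering in two stages.

Request:
drive_tool(
  commands=[
    [[0,0,20,0,0,0,0.4],[0,0,40,0,0,0,0.4],[0,0,55,0,0,0,0.4],[0,0,66,0,0,0,0.4],[0,0,74,0,0,0,0.4],[0,0,80,0,0,0,0.4],[0,0,80,0,0,0,0.4]],
  ],
)

```text
t: 2.85
position: [441.7, 220.4, 10.4]
eef_rot: [3.141, 0.001, 0.08]
force: [0.4, 0.0, -0.1]
opening: 57.2
```

```bash
python3 - <<'E'
from h import *
rel([441.5,223,4.5],.08)
E
```

```text
t 2.85 pos [441.7 220.4  10.4] rpy [3.141e+00 1.000e-03 8.000e-02] F [ 0.4  0.  -0.1] op 57.2 -> [ 0.  -2.6  5.9] [ 0.     0.001 -0.   ]
```

Request:
drive_tool(
  commands=[
    [[0,-2.6,4,0,0,0,0.4],[0,-2.6,6,0,0,0,0.4],[0,-2.6,6,0,0,0,0.8],[0,-2.6,6,0,0,0,0.8],[0,-2.6,6,0,0,0,0.8],[0,-2.6,6,0,0,0,0.8],[0,-2.6,6,0,0,0,0.8],[0,-2.6,6,0,0,0,0.8]],
  ],
  squeeze=20,
)

```text
t: 3.65
position: [441.8, 223.4, 5.0]
eef_rot: [-3.141, -0.0, 0.08]
force: [-0.3, 0.0, 1.5]
opening: 32.1
```

```bash
python3 - <<'E'
from h import *
rel([441.5,223,100],.08)
E
```

```text
t 3.65 pos [441.8 223.4   5. ] rpy [-3.141 -0.     0.08 ] F [-0.3  0.   1.5] op 32.1 -> [ -0.3   0.4 -95. ] [-0. -0. -0.]
```

Gripped at an opening of 32.1 mm, which matches the block. Lifting.

Request:
drive_tool(
  commands=[
    [[0,0,-15,0,0,0,0.8],[0,0,-40,0,0,0,0.8],[0,0,-70,0,0,0,0.8],[0,0,-90,0,0,0,0.8],[0,0,-95,0,0,0,0.8]],
  ],
)

```text
t: 4.15
position: [443.5, 224.0, 102.5]
eef_rot: [-3.14, -0.005, 0.08]
force: [0.7, 0.3, -1.0]
opening: 31.9
```

```bash
python3 - <<'E'
from h import *
rel([496.4,-49,90],.09)
im=robot.read_camera('side'); cv2.imwrite('pics/d.png',cv2.resize(im[150:350,150:350],None,fx=3,fy=3))
E
```

```text
t 4.15 pos [443.5 224.  102.5] rpy [-3.14  -0.005  0.08 ] F [ 0.7  0.3 -1. ] op 31.9 -> [ 30.9 276.3  12.3] [-0.001 -0.005 -0.01 ]
```

View pics/d.png

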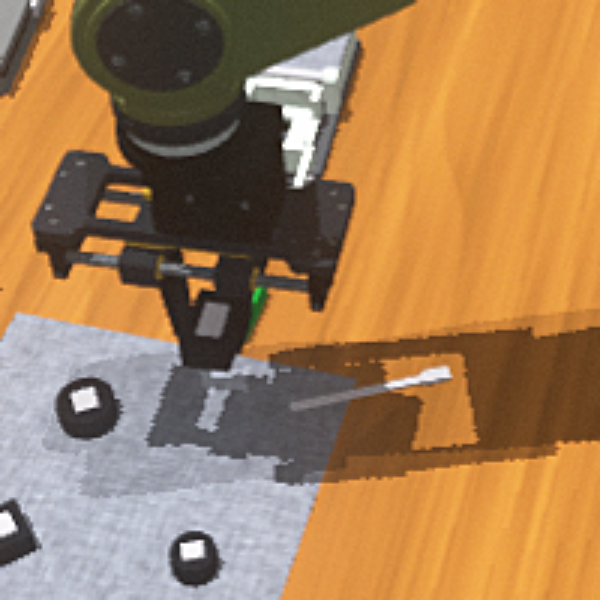

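Request:
drive_tool(
  commands=[
    [[5,35,2,0,0,0,0.8],[10,80,4,0,0,0,0.8],[15,125,6,0,0,-0.01,0.8],[20,170,10,0,0,-0.01,0.8],[25,215,10,0,0,-0.01,0.8],[30,255,10,0,0,-0.01,0.8],[32,272,10,0,0,-0.01,0.8],[32,275.5,10,0,0,-0.01,0.8],[32,275.5,10,0,0,-0.01,0.8],[32,275.5,10,0,0,-0.01,0.8]],
  ],
)

```text
t: 5.2
position: [494.9, -47.7, 88.8]
eef_rot: [-3.141, 0.002, 0.091]
force: [0.5, -0.8, -0.8]
opening: 31.7
```

```bash
python3 - <<'E'
from h import *
rel([496.4,-49,45],.09)
im=robot.read_camera('side'); cv2.imwrite('pics/e0.png',im); cv2.imwrite('pics/e.png',cv2.resize(im[50:250,150:350],None,fx=3,fy=3))
E
```

```text
t 5.2 pos [494.9 -47.7  88.8] rpy [-3.141e+00  2.000e-03  9.100e-02] F [ 0.5 -0.8 -0.8] op 31.7 -> [ 1.4  1.5 43.8] [-0.001  0.002  0.001]
```

View pics/e.png

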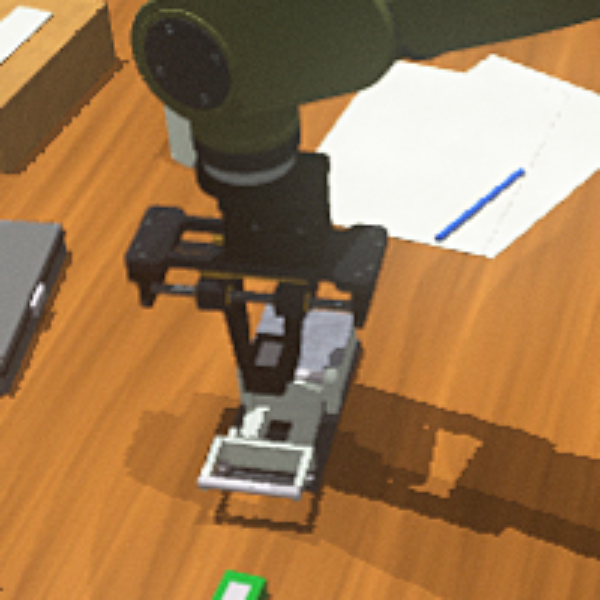

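```bash
python3 - <<'E'
from h import *
print(onz('side',239.2,166.8,103.8), proj('side',[496.4,-49,21]))
E
```

```text
[495.78425633 -51.62183889 103.8       ] [241.22535808 193.74611064]
```

Request:
drive_tool(
  commands=[
    [[1,-1,15,0,0,0,0.8],[1,-1,32,0,0,0,0.8],[1,-1,44,0,0,0,0.8],[1,-1,51,0,0,0,0.8],[1,-1,56,0,0,0,0.8],[1,-1,59,0,0,0,0.8],[1,-1,59,0,0,0,0.8]],
  ],
)

```text
t: 5.95
position: [496.6, -47.6, 30.6]
eef_rot: [-3.142, 0.0, 0.09]
force: [1.1, -0.5, -1.2]
opening: 32.1
```

```bash
python3 - <<'E'
from h import *
rel([496.4,-49,26],.09)
im=robot.read_camera('side'); cv2.imwrite('pics/f0.png',im); cv2.imwrite('pics/f.png',cv2.resize(im[130:230,190:310],None,fx=6,fy=6,interpolation=cv2.INTER_CUBIC))
E
```

```text
t 5.95 pos [496.6 -47.6  30.6] rpy [-3.142  0.     0.09 ] F [ 1.1 -0.5 -1.2] op 32.1 -> [-0.3  1.4  4.6] [-0.  0. -0.]
```

View pics/f.png

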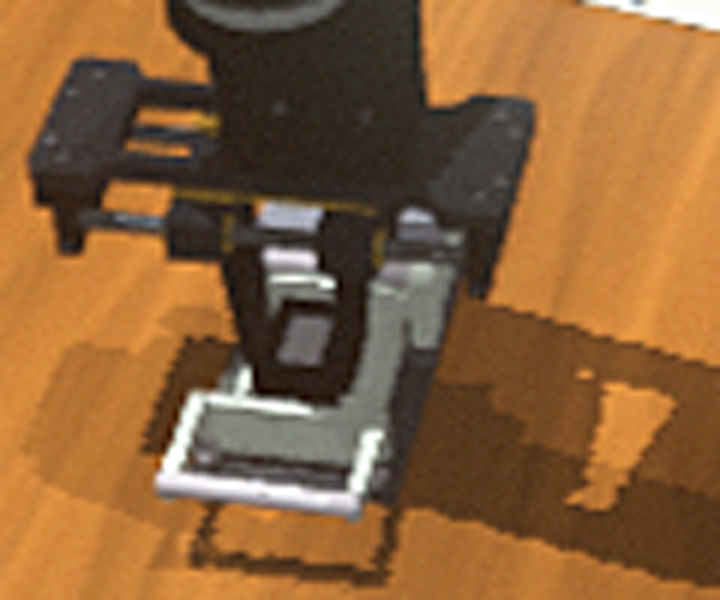

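The block sits between the pocket's end walls with no contact force. Lowering the rest and releasing.

Request:
drive_tool(
  commands=[
    [[0,0.5,2,0,0,0,0.8],[0,0.5,4,0,0,0,0.8],[0,0.5,4.5,0,0,0,0.8],[0,0.5,4.5,0,0,0,0.8]],
  ],
)

```text
t: 6.4
position: [496.5, -48.1, 26.2]
eef_rot: [-3.142, 0.0, 0.09]
force: [0.1, 0.5, 0.1]
opening: 31.8
```

```bash
python3 - <<'E'
from h import *
rel([496.4,-49,26],.09)
E
```

```text
t 6.4 pos [496.5 -48.1  26.2] rpy [-3.142  0.     0.09 ] F [0.1 0.5 0.1] op 31.8 -> [-0.2  0.8  0.2] [-0.  0. -0.]
```

Release (opening about 47 mm), then rise.

Request:
drive_tool(
  commands=[
    [[0,0,0.5,0,0,0,0.6],[0,0,0.5,0,0,0,0.5],[0,0,0.5,0,0,0,0.5],[0,0,0.5,0,0,0,0.5],[0,0,-10,0,0,0,0.5],[0,0,-30,0,0,0,0.5],[0,0,-60,0,0,0,0.5],[0,0,-90,0,0,0,0.5]],
  ],
)

```text
t: 7.2
position: [496.3, -48.1, 117.7]
eef_rot: [-3.141, 0.0, 0.09]
force: [-0.1, 0.2, -0.8]
opening: 47.4
```

```bash
python3 - <<'E'
from h import *
rel([489,33.3,100],-1.48)
im=robot.read_camera('side'); cv2.imwrite('pics/g0.png',im); cv2.imwrite('pics/g.png',cv2.resize(im[130:230,190:310],None,fx=6,fy=6,interpolation=cv2.INTER_CUBIC))
E
```

```text
t 7.2 pos [496.3 -48.1 117.7] rpy [-3.141  0.     0.09 ] F [-0.1  0.2 -0.8] op 47.4 -> [  0.  -81.7  17.7] [0.   0.   1.57]
```

View pics/g.png

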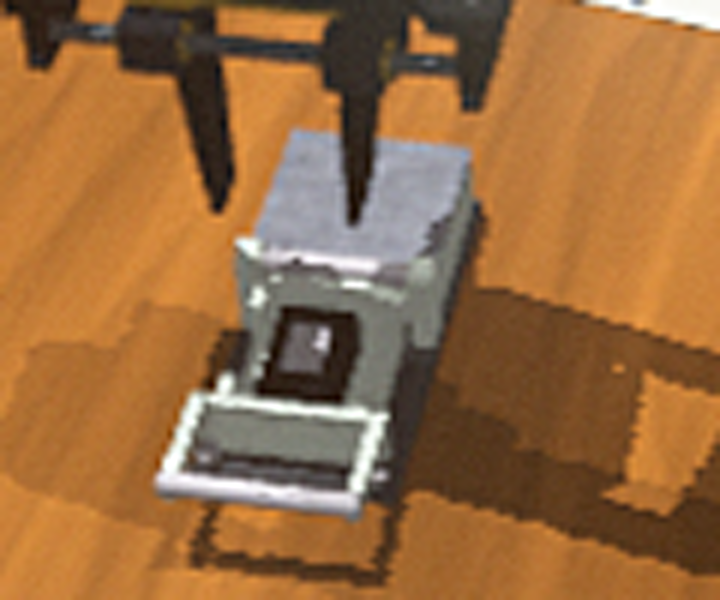

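The block is lying in the pocket, polished face up, long side hinge to handle. Next I turn the tool and go over the bar.

Request:
drive_tool(
  commands=[
    [[0,-10,0,0,0,0.15,0.58],[0,-20,0,0,0,0.3,0.58],[0,-30,0,0,0,0.45,0.58],[0,-40,0,0,0,0.6,0.58],[0,-50,0,0,0,0.75,0.58],[0,-60,5,0,0,0.9,0.58],[0,-70,10,0,0,1.05,0.58],[0,-78,14,0,0,1.2,0.58],[0,-81.5,18,0,0,1.35,0.58],[0,-81.5,18,0,0,1.5,0.58]],
  ],
)

```text
t: 8.25
position: [489.0, 33.6, 98.3]
eef_rot: [3.141, 0.0, -1.415]
force: [-0.1, 0.2, 0.3]
opening: 40.1
```

Request:
drive_tool(
  commands=[
    [[0,0,0,0,0,0.07,0.58],[0,0,0,0,0,0.07,0.58],[0,0,0,0,0,0.07,0.58]],
  ],
)

```text
t: 8.55
position: [489.5, 33.1, 98.8]
eef_rot: [-3.141, -0.0, -1.478]
force: [-0.2, 1.2, -0.1]
opening: 39.8
```

```bash
python3 - <<'E'
from h import *
rel([489,33.2,60],-1.48)
for c in('side','top'):
    im=robot.read_camera(c); cv2.imwrite(f'pics/h_{c}.png',im)
a=cv2.resize(cv2.imread('pics/h_side.png')[100:250,170:330],None,fx=4,fy=4,interpolation=cv2.INTER_CUBIC)
cv2.imwrite('pics/h.png',a)
E
```

```text
t 8.55 pos [489.5  33.1  98.8] rpy [-3.141 -0.    -1.478] F [-0.2  1.2 -0.1] op 39.8 -> [-0.2  0.5 38.8] [-0.001 -0.     0.002]
```

View pics/h.png

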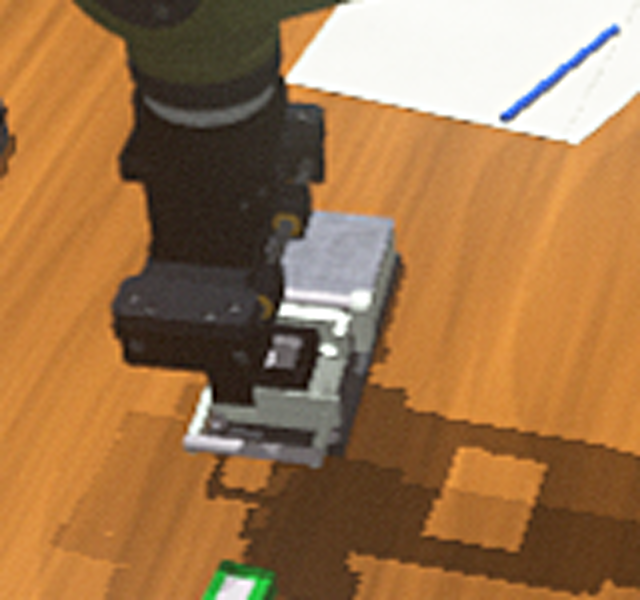

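Request:
drive_tool(
  commands=[
    [[0,0,20,0,0,0,0.58],[0,0,40,0,0,0,0.58],[0,0,50,0,0,0,0.58],[0,0,57,0,0,0,0.58],[0,0,57,0,0,0,0.58]],
  ],
)

```text
t: 9.15
position: [488.7, 33.0, 40.5]
eef_rot: [3.14, 0.0, -1.48]
force: [0.2, -0.0, 0.8]
opening: 39.8
```

```bash
python3 - <<'E'
from h import *
rel([489,33.2,23],-1.48)
im=robot.read_camera('side')
a=cv2.resize(im[100:250,170:330],None,fx=4,fy=4,interpolation=cv2.INTER_CUBIC)
cv2.imwrite('pics/i.png',a)
E
```

```text
t 9.15 pos [488.7  33.   40.5] rpy [ 3.14  0.   -1.48] F [ 0.2 -0.   0.8] op 39.8 -> [-0.1 -0.3 17.5] [0.002 0.    0.   ]
```

View pics/i.png

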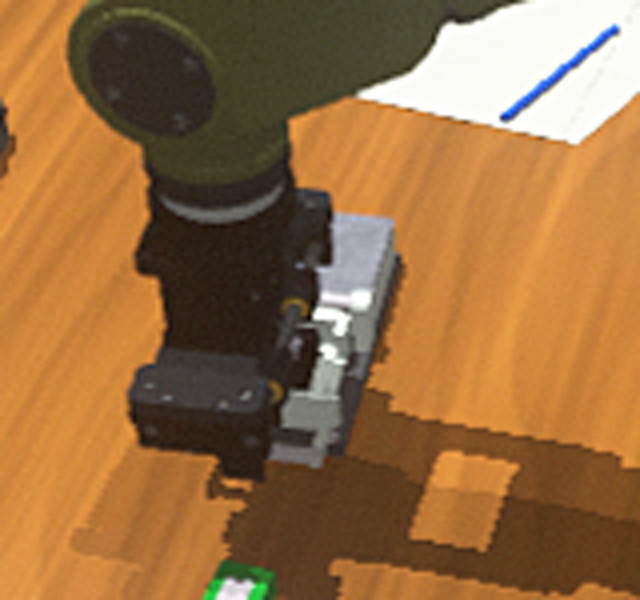

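The fingers straddle the bar with no contact force. Going down and gripping.

Request:
drive_tool(
  commands=[
    [[0,0,8,0,0,0,0.58],[0,0,15,0,0,0,0.58],[0,0,17,0,0,0,0.58],[0,0,17,0,0,0,0.75],[0,0,17,0,0,0,1],[0,0,17,0,0,0,1],[0,0,17,0,0,0,1],[0,0,17,0,0,0,1]],
  ],
  squeeze=15,
)

```text
t: 10.0
position: [489.4, 34.3, 24.5]
eef_rot: [-3.141, 0.003, -1.481]
force: [-0.1, 5.5, 1.3]
opening: 9.5
```

```bash
python3 - <<'E'
from h import *
rel([489,33.2,23],-1.48)
print(robot.get_state()['wrist_torque'])
E
```

```text
t 10.0 pos [489.4  34.3  24.5] rpy [-3.141e+00  3.000e-03 -1.481e+00] F [-0.1  5.5  1.3] op 9.5 -> [1.  0.5 1.5] [-0.001  0.003 -0.001]
[ 0.95809592  0.07084086 -0.01397752]
```

```bash
python3 - <<'E'
import numpy as np
for k in range(4):
    t0=k*np.pi/4
    for i in range(1,11):
        t=t0+i*np.pi/40
        print('[%.1f, 0, %.1f, 0, 0, 0, 1], '%(132*(np.cos(t0)-np.cos(t)),-132*(np.sin(t)-np.sin(t0))),end='')
    print()
E
```

```text
[0.4, 0, -10.4, 0, 0, 0, 1], [1.6, 0, -20.6, 0, 0, 0, 1], [3.6, 0, -30.8, 0, 0, 0, 1], [6.5, 0, -40.8, 0, 0, 0, 1], [10.0, 0, -50.5, 0, 0, 0, 1], [14.4, 0, -59.9, 0, 0, 0, 1], [19.5, 0, -69.0, 0, 0, 0, 1], [25.2, 0, -77.6, 0, 0, 0, 1], [31.6, 0, -85.7, 0, 0, 0, 1], [38.7, 0, -93.3, 0, 0, 0, 1], 
[7.6, 0, -7.0, 0, 0, 0, 1], [15.8, 0, -13.5, 0, 0, 0, 1], [24.4, 0, -19.2, 0, 0, 0, 1], [33.4, 0, -24.3, 0, 0, 0, 1], [42.8, 0, -28.6, 0, 0, 0, 1], [52.5, 0, -32.2, 0, 0, 0, 1], [62.5, 0, -35.0, 0, 0, 0, 1], [72.7, 0, -37.0, 0, 0, 0, 1], [83.0, 0, -38.3, 0, 0, 0, 1], [93.3, 0, -38.7, 0, 0, 0, 1], 
[10.4, 0, 0.4, 0, 0, 0, 1], [20.6, 0, 1.6, 0, 0, 0, 1], [30.8, 0, 3.6, 0, 0, 0, 1], [40.8, 0, 6.5, 0, 0, 0, 1], [50.5, 0, 10.0, 0, 0, 0, 1], [59.9, 0, 14.4, 0, 0, 0, 1], [69.0, 0, 19.5, 0, 0, 0, 1], [77.6, 0, 25.2, 0, 0, 0, 1], [85.7, 0, 31.6, 0, 0, 0, 1], [93.3, 0, 38.7, 0, 0, 0, 1], 
[7.0, 0, 7.6, 0, 0, 0, 1], [13.5, 0, 15.8, 0, 0, 0, 1], [19.2, 0, 24.4, 0, 0, 0, 1], [24.3, 0, 33.4, 0, 0, 0, 1], [28.6, 0, 42.8, 0, 0, 0, 1], [32.2, 0, 52.5, 0, 0, 0, 1], [35.0, 0, 62.5, 0, 0, 0, 1], [37.0, 0, 72.7, 0, 0, 0, 1], [38.3, 0, 83.0, 0, 0, 0, 1], [38.7, 0, 93.3, 0, 0, 0, 1],
```

First quarter of the swing, shifted by −1 mm in tool x so it follows the bar's true place.

Request:
drive_tool(
  commands=[
    [[-0.6,0,-10.4,0,0,0,1],[0.6,0,-20.6,0,0,0,1],[2.6,0,-30.8,0,0,0,1],[5.5,0,-40.8,0,0,0,1],[9.0,0,-50.5,0,0,0,1],[13.4,0,-59.9,0,0,0,1],[18.5,0,-69.0,0,0,0,1],[24.2,0,-77.6,0,0,0,1],[30.6,0,-85.7,0,0,0,1],[37.7,0,-93.3,0,0,0,1]],
  ],
)

```text
t: 11.0
position: [492.4, -2.6, 119.6]
eef_rot: [3.141, 0.005, -1.48]
force: [-2.6, 10.5, 6.5]
opening: 9.1
```

```bash
python3 - <<'E'
from h import *
im=robot.read_camera('side')
a=cv2.resize(im[70:220,170:330],None,fx=4,fy=4,interpolation=cv2.INTER_CUBIC)
cv2.imwrite('pics/j.png',a)
rel([489,33.2,23],-1.48)
E
```

```text
t 11.05 pos [492.6  -3.8 121. ] rpy [ 3.141  0.004 -1.481] F [-4.6  8.9  7.7] op 9.5 -> [-36.8   0.2  98.1] [ 0.     0.004 -0.001]
```

View pics/j.png

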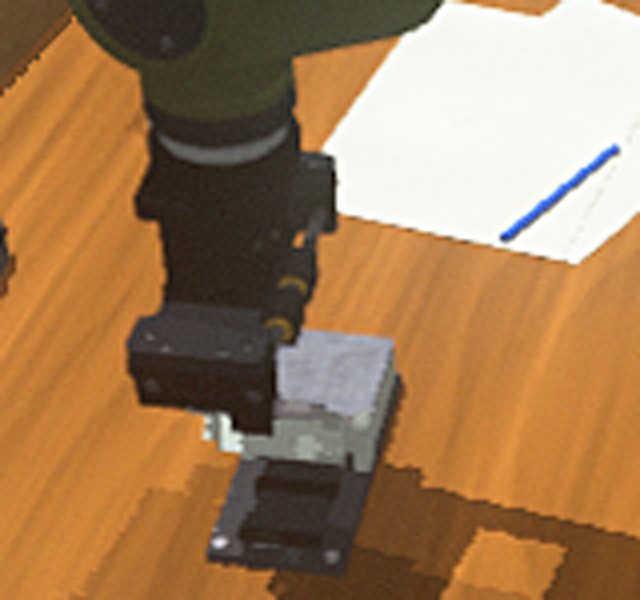

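The leaf is lifting, with about 12 N radial force (commanded path slightly inside the true circle). Moving the path outward a little and continuing to upright.

Request:
drive_tool(
  commands=[
    [[6.8,0,-8.0,0,0,0,1],[14.8,0,-15.0,0,0,0,1],[23.4,0,-21.0,0,0,0,1],[32.4,0,-26.3,0,0,0,1],[41.8,0,-30.6,0,0,0,1],[51.5,0,-34.2,0,0,0,1],[61.5,0,-37.0,0,0,0,1],[71.7,0,-39.0,0,0,0,1],[82.0,0,-40.3,0,0,0,1],[92.3,0,-40.7,0,0,0,1]],
  ],
)

```text
t: 12.05
position: [500.2, -97.4, 159.0]
eef_rot: [3.139, -0.0, -1.48]
force: [-5.2, 0.9, 3.6]
opening: 9.0
```

```bash
python3 - <<'E'
from h import *
im=robot.read_camera('side')
a=cv2.resize(im[50:200,170:330],None,fx=4,fy=4,interpolation=cv2.INTER_CUBIC)
cv2.imwrite('pics/k.png',a)
rel([489,33.2,23],-1.48)
E
```

```text
t 12.1 pos [500.3 -98.7 158.9] rpy [ 3.139e+00 -2.000e-03 -1.481e+00] F [-5.5 -1.4  6.2] op 9.4 -> [-132.7   -0.9  135.7] [ 0.002 -0.002 -0.001]
```

View pics/k.png

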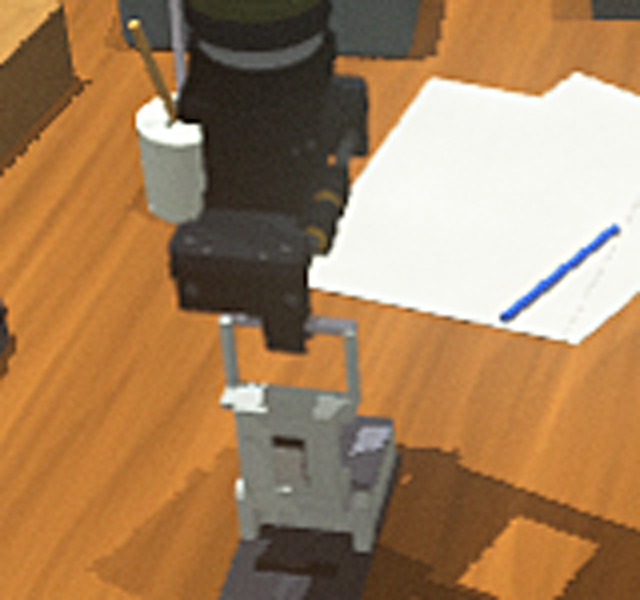

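The leaf is upright, the bar is held and the block's label shows through the window. Continuing more slowly past upright.

Request:
drive_tool(
  commands=[
    [[5,0.5,-0.5,0,0,0,1],[10.4,1,-0.3,0,0,0,1],[15.5,1,0,0,0,0,1],[20.6,1,0.8,0,0,0,1],[25.7,1,1.8,0,0,0,1],[30.8,1,3,0,0,0,1],[35.8,1,4.2,0,0,0,1],[40.8,1,5.7,0,0,0,1],[45.7,1,7.4,0,0,0,1],[50.5,1,9.4,0,0,0,1]],
  ],
)

```text
t: 13.1
position: [504.4, -147.3, 148.6]
eef_rot: [3.141, -0.0, -1.48]
force: [-3.9, 1.3, -0.4]
opening: 9.9
```

```bash
python3 - <<'E'
from h import *
im=robot.read_camera('side')
a=cv2.resize(im[50:200,170:330],None,fx=4,fy=4,interpolation=cv2.INTER_CUBIC)
cv2.imwrite('pics/l.png',a)
rel([489,33.2,23],-1.48)
E
```

```text
t 13.15 pos [ 504.4 -147.8  148.2] rpy [ 3.141e+00 -1.000e-03 -1.480e+00] F [-1.7 -1.3 -0.1] op 9.1 -> [-181.8   -1.1  125.1] [ 0.001 -0.001 -0.   ]
```

View pics/l.png

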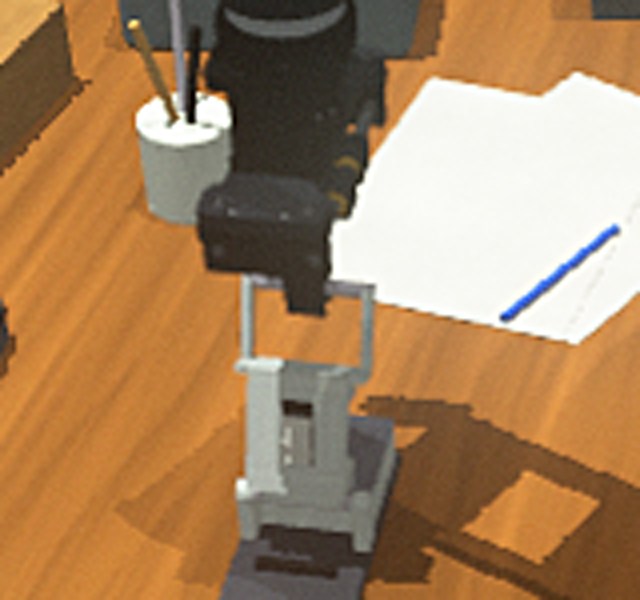

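```bash
python3 - <<'E'
import numpy as np
for a,b in ((112.5,146.25),(146.25,180)):
    t0=np.radians(a)
    for i in range(1,11):
        t=np.radians(a+(b-a)*i/10)
        print('[%.1f, 0, %.1f, 0, 0, 0, 1], '%(132*(np.cos(t0)-np.cos(t)),-132*(np.sin(t)-np.sin(t0))),end='')
    print()
E
```

```text
[7.1, 0, 3.2, 0, 0, 0, 1], [14.0, 0, 6.8, 0, 0, 0, 1], [20.7, 0, 10.8, 0, 0, 0, 1], [27.1, 0, 15.2, 0, 0, 0, 1], [33.2, 0, 19.9, 0, 0, 0, 1], [39.1, 0, 25.0, 0, 0, 0, 1], [44.6, 0, 30.5, 0, 0, 0, 1], [49.9, 0, 36.2, 0, 0, 0, 1], [54.7, 0, 42.3, 0, 0, 0, 1], [59.2, 0, 48.6, 0, 0, 0, 1], 
[4.1, 0, 6.6, 0, 0, 0, 1], [7.9, 0, 13.4, 0, 0, 0, 1], [11.2, 0, 20.4, 0, 0, 0, 1], [14.1, 0, 27.6, 0, 0, 0, 1], [16.6, 0, 35.0, 0, 0, 0, 1], [18.6, 0, 42.5, 0, 0, 0, 1], [20.2, 0, 50.1, 0, 0, 0, 1], [21.3, 0, 57.8, 0, 0, 0, 1], [22.0, 0, 65.6, 0, 0, 0, 1], [22.2, 0, 73.3, 0, 0, 0, 1],
```

Request:
drive_tool(
  commands=[
    [[7.1,0,3.2,0,0,0,1],[14.0,0,6.8,0,0,0,1],[20.7,0,10.8,0,0,0,1],[27.1,0,15.2,0,0,0,1],[33.2,0,19.9,0,0,0,1],[39.1,0,25.0,0,0,0,1],[44.6,0,30.5,0,0,0,1],[49.9,0,36.2,0,0,0,1],[54.7,0,42.3,0,0,0,1],[59.2,0,48.6,0,0,0,1]],
  ],
)

```text
t: 14.15
position: [510.1, -206.2, 99.7]
eef_rot: [-3.142, -0.0, -1.48]
force: [-3.3, -0.1, 1.8]
opening: 9.6
```

```bash
python3 - <<'E'
from h import *
im=robot.read_camera('side')
a=cv2.resize(im[50:200,170:330],None,fx=4,fy=4,interpolation=cv2.INTER_CUBIC)
cv2.imwrite('pics/m.png',a)
rel([489,33.2,23],-1.48)
E
```

```text
t 14.2 pos [ 510.1 -206.8   98.9] rpy [-3.141e+00 -1.000e-03 -1.480e+00] F [-1.5 -2.3 -0.5] op 9.2 -> [-241.    -0.7   75.7] [-0.    -0.001 -0.   ]
```

View pics/m.png

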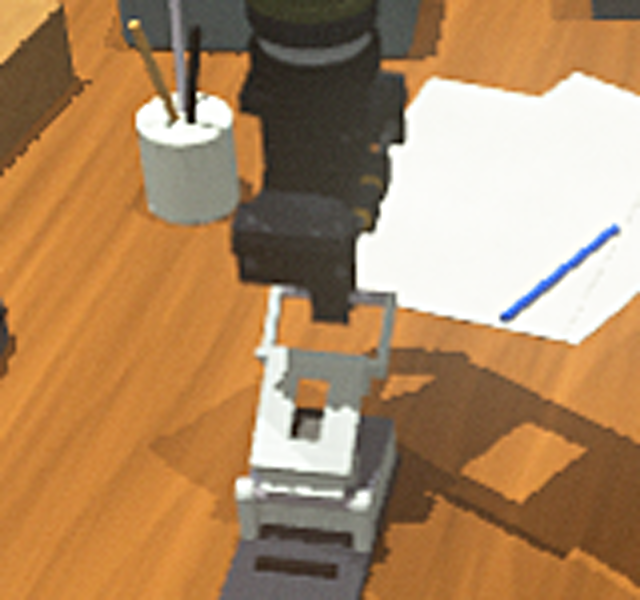

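The block has tipped forward and the window now shows wood beyond it. Closing the rest, stopping short to check the force.

Request:
drive_tool(
  commands=[
    [[4.1,0,6.6,0,0,0,1],[7.9,0,13.4,0,0,0,1],[11.2,0,20.4,0,0,0,1],[14.1,0,27.6,0,0,0,1],[16.6,0,35.0,0,0,0,1],[18.6,0,42.5,0,0,0,1],[20.2,0,50.1,0,0,0,1],[21.3,0,57.8,0,0,0,1],[21.7,0,61.5,0,0,0,1],[22.0,0,65.6,0,0,0,1]],
  ],
)

```text
t: 15.2
position: [512.0, -228.3, 34.5]
eef_rot: [3.141, -0.001, -1.48]
force: [-3.7, -3.8, 0.2]
opening: 9.7
```

```bash
python3 - <<'E'
from h import *
im=robot.read_camera('side')
a=cv2.resize(im[50:200,170:330],None,fx=4,fy=4,interpolation=cv2.INTER_CUBIC)
cv2.imwrite('pics/n.png',a)
rel([489,33.2,23],-1.48)
E
```

```text
t 15.25 pos [ 512.  -228.3   33.9] rpy [-3.142e+00 -1.000e-03 -1.480e+00] F [-3.9 -5.8 -0.9] op 9.6 -> [-262.6   -0.9   10.6] [-0.    -0.001  0.   ]
```

View pics/n.png

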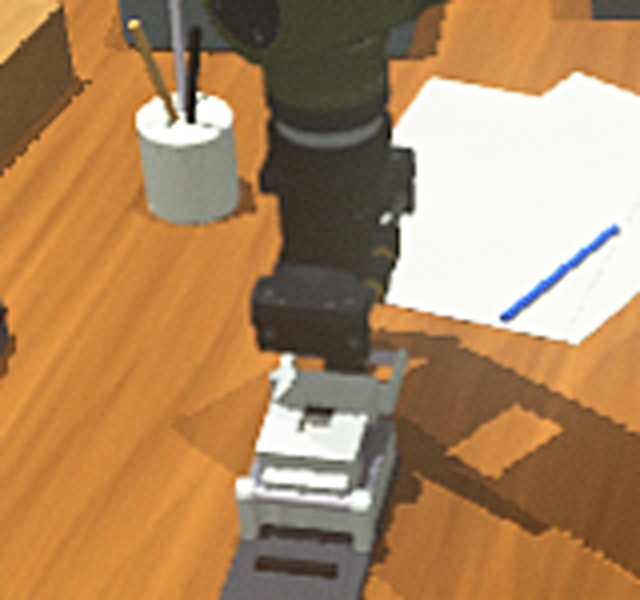

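Request:
drive_tool(
  commands=[
    [[0.5,0,3,0,0,0,1],[1,0,6,0,0,0,1],[1,0,8,0,0,0,1],[1,0,9,0,0,0,1],[1,0,10,0,0,0,1],[1,0,10,0,0,0,1]],
  ],
)

```text
t: 15.85
position: [512.0, -228.7, 24.5]
eef_rot: [3.141, -0.0, -1.48]
force: [-3.4, -4.3, -0.9]
opening: 9.6
```

```bash
python3 - <<'E'
from h import *
im=robot.read_camera('side')
a=cv2.resize(im[50:200,170:330],None,fx=4,fy=4,interpolation=cv2.INTER_CUBIC)
cv2.imwrite('pics/o.png',a)
rel([489,33.2,23],-1.48)
E
```

```text
t 15.9 pos [ 512.  -228.7   24.6] rpy [ 3.141 -0.    -1.48 ] F [-3.5 -3.7 -0.1] op 9.3 -> [-262.9   -0.9    1.5] [ 0. -0.  0.]
```

View pics/o.png

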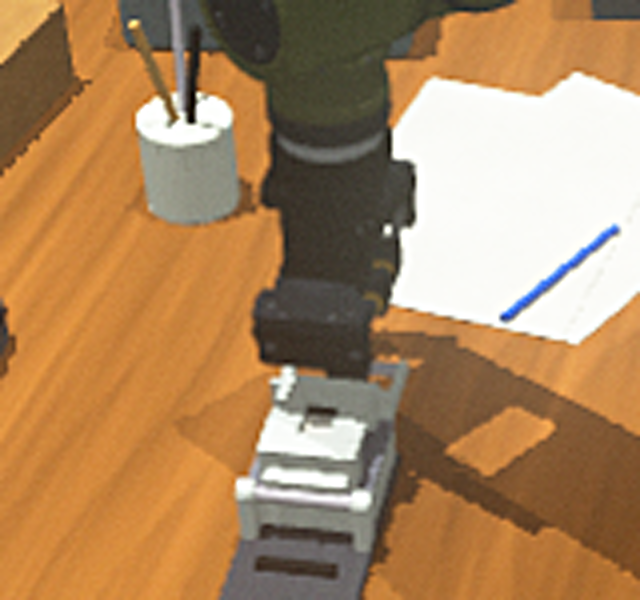

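Request:
drive_tool(
  commands=[
    [[0,0,1,0,0,0,1],[0,0,2,0,0,0,1],[0,0,3,0,0,0,1],[0,0,3,0,0,0,1]],
  ],
)

```text
t: 16.3
position: [512.1, -228.7, 23.0]
eef_rot: [3.141, 0.0, -1.48]
force: [-7.0, -0.8, 7.3]
opening: 9.2
```

Request:
drive_tool(
  commands=[
    [[0,0,1,0,0,0,1],[0,0,2,0,0,0,1],[0,0,2,0,0,0,1]],
  ],
)

```text
t: 16.6
position: [512.6, -228.7, 22.6]
eef_rot: [3.141, 0.0, -1.48]
force: [-10.4, 0.8, 15.5]
opening: 9.6
```

The leaf is on a hard stop (15 N up, no further travel). Relaxing, opening within the gap, then rising.

Request:
drive_tool(
  commands=[
    [[0,0,-3,0,0,0,1],[0,0,-3,0,0,0,0.7],[0,0,-3,0,0,0,0.6],[0,0,-3,0,0,0,0.6],[0,0,-3,0,0,0,0.6],[0,0,-15,0,0,0,0.6],[0,0,-40,0,0,0,0.6],[0,0,-80,0,0,0,0.6],[0,0,-130,0,0,0,0.6],[0,0,-150,0,0,0,0.6]],
  ],
)

```text
t: 17.6
position: [514.6, -229.9, 176.6]
eef_rot: [-3.134, -0.005, -1.48]
force: [0.3, 0.3, 0.3]
opening: 38.1
```

Request:
drive_tool(
  commands=[
    [[40,0,-40,0,0,0,0.6],[80,0,-40,0,0,0,0.6],[120,0,-40,0,0,0,0.6],[160,0,-40,0,0,0,0.6],[200,0,-40,0,0,0,0.6],[200,0,-40,0,0,0,0.6]],
  ],
)

```text
t: 18.2
position: [529.8, -432.0, 210.0]
eef_rot: [-3.141, -0.002, -1.484]
force: [0.2, 0.2, -0.2]
opening: 38.1
```

```bash
python3 - <<'E'
from h import *
im=robot.read_camera('side'); tp=robot.read_camera('top')
cv2.imwrite('pics/p_side.png',im); cv2.imwrite('pics/p_top.png',tp)
a=cv2.resize(im[100:220,190:310],None,fx=5,fy=5,interpolation=cv2.INTER_CUBIC)
b=cv2.resize(tp[120:190,260:390],None,fx=5,fy=5,interpolation=cv2.INTER_CUBIC)
cv2.imwrite('pics/p.png',a);cv2.imwrite('pics/q.png',b)
rel([489,33.2,23],-1.48)
E
```

```text
t 18.3 pos [ 530.  -428.3  209.9] rpy [-3.141e+00  1.000e-03 -1.481e+00] F [0.5 0.9 0.3] op 38.1 -> [-4.632e+02 -3.000e-01  1.872e+02] [-0.     0.001 -0.001]
```

View pics/p.png

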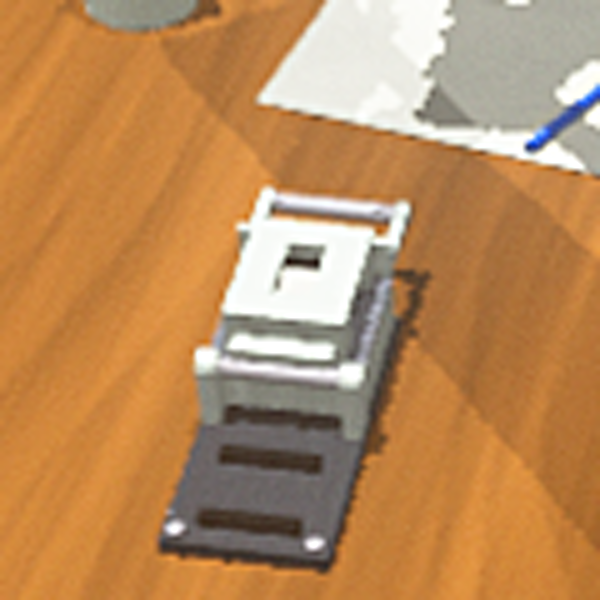

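View pics/q.png

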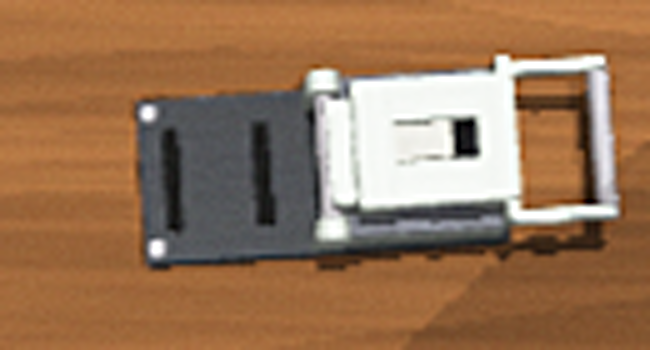

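The shut leaf shows the white label and black resin through its window, so the block is turned over. Checking the bar height by two views.

```bash
python3 - <<'E'
from h import *
# bar ends: top q.png, side p.png
T=[(600,64),(609,214)]; S=[(268,205),(400,213)]
for a,b in zip(T,S):
    u=(a[0]/5+260-.4,a[1]/5+120-.4); v=(b[0]/5+190-.4,b[1]/5+100-.4)
    o1,d1=ray('top',*u);o2,d2=ray('side',*v)
    d1/=np.linalg.norm(d1);d2/=np.linalg.norm(d2)
    s=np.linalg.lstsq(np.c_[d1,-d2],o2-o1,rcond=None)[0]
    p,q=o1+s[0]*d1,o2+s[1]*d2; print(((p+q)/2).round(1),np.linalg.norm(p-q).round(1))
for c in ('top','side'): print(c,proj(c,[513,-229,42]), proj(c,[513,-229,47]))
print('meas top mid',(604.5/5+259.6,139/5+119.6),'side mid',(334/5+189.6,209/5+99.6))
E
```

```text
[ 547.9 -228.8   37.6] 1.3
[ 474.7 -231.7   43.3] 1.6
top [380.09447425 146.44655746] [380.54848841 145.99725956]
side [255.57869104 141.11701843] [255.47595778 139.58343041]
meas top mid (380.5, 147.4) side mid (256.4, 141.39999999999998)
```

```bash
python3 - <<'E'
from h import *
print(robot.hand_in())
E
```

```text
the job is handed in; nothing more can be done
None
```

I laid the oblong block in the open leaf's pocket, polished face up and long side from hinge to handle, and let go of it. I then swung the leaf by its bar right over until it was shut, and handed in at about 18.3 s with the arm well clear.

**Last checks:**
- **Hard stop:** the leaf met a firm stop when I pressed it down, with about 15 N upward force and almost no further travel.
- **Block turned over:** after release, both cameras show the leaf lying flat on the nest. The window shows the paper label and some black resin, so the block is inside with its polished face down. It sits slightly towards the hinge end.
- **Bar height:** two-view triangulation gave 37.6 mm and 43.3 mm for the two ends. The mean of 40.5 mm agrees with the expected 42 mm. The two ends differ by about 6 mm, which I put down to hand-picked pixels.
- **Forces and look-alikes:** the wrist force stayed under about 20 N in every reading. I did not move near the orange holder, and I passed over the green block without contact.

No check failed.

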